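Close the pine corkscrew box and press its hidden catch

TASK

Close the pale pine box: put the closed fingertips into the copper-edged finger hole of its half-open sliding door, slide the door along the box until it stops fully home, and only then drop into the recess hidden beneath and press the copper catch in there all the way down. Then lift clear; leave the door of the similar dark-wood box as it is.

Things in the scene. Friction and masses are not known exactly. Their poses are not given: they have to be found in the camera images.
- pine_box: Pale pine box, fixed, 130 (x) by 290 (y) mm, side walls 10 mm thick, 63 mm high. Origin: centre of underside; z up; its door slides to +y to close. The -y half is a deck, top at z = 45 mm; the +y half an open bin. Hidden in the deck under the door: a recess 60 x 60 mm centred at x = 0, y = -20 mm. In it a copper catch plate, 50 x 50 mm, top at z = 37 mm, or 30 mm when fully pressed
- pine_box_hole (a point): Centre, at the door's top face (z = 61 mm), of the copper-edged finger hole, 50 x 50 mm, right through the pine box's door (16 mm thick, 108 x 195 mm, lying on the deck). At x = 0, y = -110 mm + joint pine_box_door of the box. Push the hole's +y edge with closed fingertips some 12 mm deep; only with the door home is the hole over the recess
- pine_box_door (a joint): Position of the pine box's sliding door in m: grows as the door slides to the box's +y and closes; 90 mm is fully home against a stop, it starts between 0 and 35 mm. It moves against about 2 N of friction, plus drag (4 N in all at 50 mm a second, 6 N at 100), and stays where it is left
- pine_box_catch (a joint): How far the copper catch in the pine box's recess is pressed down, in m: 0 at the start, 7 mm fully down against a hard stop. It takes about 3 N and stays down
- dark_box_hole (a point): Centre of the steel-edged finger hole, at the door's top face (61 mm high), of the dark-wood box, a bystander of the same form and size as the pine box; its door must not be moved

How it is judged:
By the outcome, as a careful person would: the job done as asked, in the order asked, and still so for the second after the job is handed in, with the robot touching nothing.
It also fails if it takes over 32 s, if anything falls off the work surface, if the arm or the gripper's body presses on something with over 40 N, if the wrist force passes 120 N, or if a joint passes its speed limit or range.

ROBOT

A 6-joint arm with a two-finger parallel gripper is mounted at the origin on the work surface. World frame = base frame: x ahead of the robot, y to its left, z up, the work surface at z = 0. Lengths are in m, angles in rad, forces in N, time in s.
With the tool pointing down it reaches from about 0.35 to 0.775 m from the base axis. Payload 5.5 kg.
Tool frame: the origin (TCP) lies midway between the tips of the shut fingers; the grasp point (between the pads) lies 19 mm behind it; z points along the fingers, y is the line along which they close (so a half turn about z gives the same grasp; the last joint's range is limited). The gripper opens to 85 mm and grips with 20 to 120 N. Pads are 22 mm wide; open, the fingers measure 114 mm over their backs; the gripper's body (76 mm by 85 mm) begins 54 mm behind the grasp point. The pads swing forward as they close: fully open they stand 13 mm farther back than shut.
Start: joints at [1.124, 0.313, 0.046, 1.304, 0, 1.431], TCP at [0.174, 0.548, 0.231] pointing down, gripper open.
Joint ranges: [-2.76, 2.76], [-0.86, 1.69], [-1.03, 1.26], [-2.2, 2.34], [-1.47, 1.5], [-3.14, 3.14]. Speed limits (rad/s): [2.57, 2.57, 3.14, 3.14, 3.14, 3.14].

INTERFACE

Orientations are given as a unit quaternion [w, x, y, z].
In Python, from workcell import env gives the robot as it stands.
- The arm moves only by the tool move_arm, never from a script. Its argument "targets" is a list of rows, each a list of 3 entries, a list of its own where there are three numbers: the shift along the tool's x, y, z in mm, then the turn, a rotation vector about the tool's x, y, z in units of 10 degrees (1.0 is 10 degrees), then the closure, from -1 (fully open) to 1 (shut). In form: [[[dx, dy, dz], [ax, ay, az], gripper], ...]. A call has 1 to 5 rows; each row is the pose to reach, as a shift and turn from the pose commanded when the call began, along the tool's axes at that moment; what a row does not reach only later rows make up. A row lasts 1/8 s, in which the tool goes at most 62.5 mm and 10.7 degrees, less where a joint would pass 70% of its speed; a pose out of reach is approached as far as the arm can. A call with a gripper value outside its range is refused whole. The fingers move at their own pace and stop on an object; "squeeze" is the grip in N (left out, the last holds). Time passes only in rows, so rows that repeat a pose let the fingers close. It gives the time, the measured TCP pose, the force, the opening and the grip force at its end, in the units of the state.
- env.get_state(): the state, without advancing time (a new reading comes with each control period).
- env.read_camera(name): name is "scene" or "top" or "wrist"; returns a dict with "pixels" (384x512x3 uint8, red, green, blue), "fovy" (degrees; the focal length in pixels is half the picture's height over the tangent of half this angle, whatever the lens; pixels are square), "cx", "cy" (the principal point, pixels), "extrinsics" (4x4, takes a point from world to camera coordinates); the wrist camera has in their place "mount" (4x4, takes a point from camera to tool coordinates, whose origin is the TCP and whose axes are the flange's). Camera axes: x right, y up, looking along -z (the intrinsics and any distortion apply to the point x, -y, -z); pixel columns grow to the right and rows downward; lengths in m; the calibration is good to about 2 mm. A picture is of the moment at which its call begins: read the wrist's pose just before it. There is no depth.
- env.hand_in(): hands the job in; it is judged then, once.
Trained networks look in a picture, given as the dict that the camera call returned (one of the last four; its "shot" number tells which), for a name from the list of things; names that differ only in an ending like _2 or _b are one class to them, and where a whole thing is asked for, a point or a joint stands for the part that bears it (a point fixed in the world has none). Each returns a list of dicts, best first, with "confidence" (0 to 1); they miss things now and then, are a little off and sometimes report something else, mostly with a low value. They report only what shows in the picture. A call takes as long as a camera call.
- env.spot_in(thing, picture): "centre" ([x, y, z] in m, in world coordinates, good to about 4 mm: the middle of the surface that is visible of it).
- env.regions_of(thing, picture): "mask" (384x512 bool, what is visible of it).
- env.landmark_of(thing, picture): "centre" ([x, y, z] in m, in world coordinates, good to about 4 mm: a listed point, or the origin of a listed thing).
The state is a dict: "clock": time; "joint_pos": joint angles; "qvel": joint speeds; "tau": joint torques, N m; "tcp_pos": TCP position; "orientation": TCP orientation; "wrist_force": force on the tool from outside, world axes, zero at the start; "ft_torque": the same for the moment, N m; "finger_gap": finger opening in m; "grip_force": force on a finger pad.
Only numpy, scipy, OpenCV 4.12 (cv2) and the standard library are available. Lean on these libraries where they do the work, as an engineer would, in place of code of your own. Each camera call takes 0.05 s, during which the arm holds its last target. There are 200 camera calls.

## Working session

There is one attempt and no reset: what is moved stays moved. The work goes in short steps, Python scripts to look and compute and a tool call to move; the robot and the scene stay as the last step left them, time stands still between calls to the robot, and variables do not carry over. Pictures are saved under pics/ and viewed, at most 10 in all, crops included, and the job is handed in when it is done.

Besides the shell and the picture viewer there is one more tool, called after "Request:" as name(argument=value, ...) on one line, values as JSON. move_arm: Moves the arm, as the interface text tells. Its arguments: {"type":"object","properties":{"targets":{"type":"array","items":{"type":"array"}},"squeeze":{"type":"number"}},"required":["targets"]}

```bash
mkdir -p pics; cat > h.py <<'E'
import numpy as np, cv2
from workcell import env
from scipy.spatial.transform import Rotation as R
def rot(s): q=s["orientation"]; return R.from_quat([q[1],q[2],q[3],q[0]])
def pic(name,f=None):
    p=env.read_camera(name)
    if f: cv2.imwrite("pics/"+f,p["pixels"][:,:,::-1])
    return p
E
python3 - <<'E'
from h import *
s=env.get_state(); print(s["clock"],s["tcp_pos"],s["orientation"],s["wrist_force"]); print(rot(s).as_matrix().round(3))
for c in ["scene","top"]:
    p=pic(c,c+"0.png")
    for t in ["pine_box","pine_box_hole","dark_box_hole"]:
        print(c,t,[(np.round(d["centre"],4).tolist(),round(d["confidence"],2)) for d in env.landmark_of(t,p)][:3])
    if c=="top": print(p["fovy"],p["cx"],p["cy"],p["extrinsics"],[k for k in p])
E
```

```text
0.0 [0.17342838 0.54769109 0.23039059] [-2.68129236e-04  1.52799656e-01  9.88256765e-01 -8.71970310e-04] [ 0.01785044 -0.53639194  0.69079953]
[[-0.953  0.302 -0.001]
 [ 0.302  0.953 -0.002]
 [ 0.    -0.002 -1.   ]]
scene pine_box [([0.4747, -0.2447, -0.002], 0.91)]
scene pine_box_hole [([0.4509, -0.3281, 0.0611], 0.7)]
scene dark_box_hole [([0.4484, -0.328, 0.0612], 0.72), ([0.5022, 0.0849, 0.0628], 0.71)]
top pine_box [([0.4805, -0.2433, -0.0012], 0.62)]
top pine_box_hole [([0.4495, -0.3308, 0.0597], 0.77)]
top dark_box_hole [([0.5005, 0.0852, 0.0597], 0.94)]
52.10251373633902 260.53217121919744 193.6070334613051 [[-0.01080738 -0.99978368  0.01777066 -0.06314283]
 [ 0.98081138 -0.00713932  0.19482829 -0.53326442]
 [-0.19465928  0.01953525  0.98067637 -0.92108849]
 [ 0.          0.          0.          1.        ]] ['pixels', 'fovy', 'cx', 'cy', 'extrinsics', 'shot']
```

View pics/top0.png

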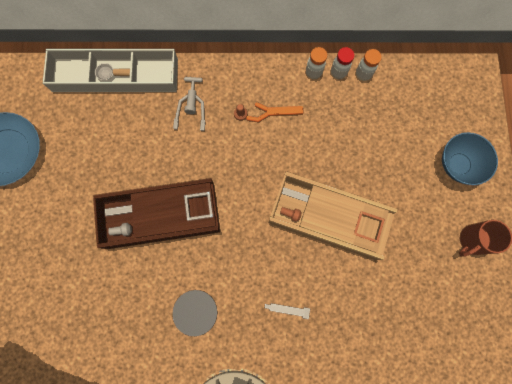

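```bash
python3 - <<'E'
from h import *
p=pic("top")
for t in ["pine_box","pine_box_door","pine_box_hole"]:
    for d in env.regions_of(t,p)[:2]:
        m=d["mask"].astype(np.uint8); c=max(cv2.findContours(m,0,2)[0],key=cv2.contourArea)
        r=cv2.boxPoints(cv2.minAreaRect(c))
        E=p["extrinsics"];f=192/np.tan(np.radians(p["fovy"]/2))
        C=-E[:3,:3].T@E[:3,3]; out=[]
        for u,v in r:
            w=E[:3,:3].T@np.array([(u-p["cx"])/f,-(v-p["cy"])/f,-1]); out.append((C+w*(0.061-C[2])/w[2])[:2].round(4).tolist())
        print(t,round(d["confidence"],2),m.sum(),r.round().tolist(),out)
E
```

```text
pine_box 0.84 6726 [[267.0, 224.0], [285.0, 169.0], [401.0, 209.0], [382.0, 263.0]] [[0.4568, -0.0816], [0.5921, -0.1298], [0.49, -0.4119], [0.3595, -0.3567]]
pine_box_door 0.75 3158 [[298.0, 226.0], [312.0, 185.0], [390.0, 211.0], [376.0, 252.0]] [[0.4501, -0.1585], [0.5526, -0.1958], [0.4863, -0.3845], [0.3861, -0.3436]]
pine_box_hole 0.56 3236 [[298.0, 228.0], [312.0, 184.0], [391.0, 210.0], [376.0, 254.0]] [[0.4465, -0.1572], [0.5549, -0.1966], [0.488, -0.3868], [0.3821, -0.3435]]
pine_box_hole 0.41 6487 [[268.0, 223.0], [286.0, 170.0], [400.0, 209.0], [382.0, 262.0]] [[0.4576, -0.0842], [0.5898, -0.1312], [0.4895, -0.4091], [0.3619, -0.3553]]
```

The top picture shows the pine box at about (333,217), with its copper-edged hole at (369,227). The dark box is on the left, with its hole at (199,206). The box's +y axis lies about 70° from world x, almost along tool y. I'll move above the hole by way of a point farther out, closing the fingers on the way.

Request:
move_arm(targets=[[[-45, -39, 0], [0, 0, 0.2], 1], [[-90, -78, 0], [0, 0, 0.2], 1], [[-135, -117, 0], [0, 0, 0.2], 1], [[-180, -156, 0], [0, 0, 0.2], 1], [[-225, -195, 0], [0, 0, 0.2], 1]], squeeze=40)

```text
clock: 1.23
tcp_pos: [0.3301, 0.2928, 0.2316]
orientation: [0.001, 0.17, 0.985, 0.0]
wrist_force: [1.0, 0.2, 0.1]
finger_gap: 0.0003
grip_force: 0.0
```

Request:
move_arm(targets=[[[-45, -39, 0], [0, 0, 0], 1], [[-90, -78, 0], [0, 0, 0], 1], [[-130, -110, 0], [0, 0, 0], 1], [[-150, -164, 0], [0, 0, 0], 1], [[-172, -218, 0], [0, 0, 0], 1]])

```text
clock: 1.85
tcp_pos: [0.4184, 0.0296, 0.2315]
orientation: [0.0, 0.17, 0.985, 0.0]
wrist_force: [0.3, 0.4, -0.3]
finger_gap: -0.0002
grip_force: 0.0
```

Request:
move_arm(targets=[[[-22, -55, 0], [0, 0, 0], 1], [[-44, -110, 0], [0, 0, 0], 1], [[-66, -165, 0], [0, 0, 0], 1], [[-88, -220, 0], [0, 0, 0], 1], [[-110, -275, 0], [0, 0, 0], 1]])

```text
clock: 2.48
tcp_pos: [0.4296, -0.2668, 0.2316]
orientation: [0.0, 0.17, 0.985, -0.0]
wrist_force: [0.7, -0.3, 0.9]
finger_gap: 0.0002
grip_force: 0.0
```

```bash
cat >> h.py <<'E'
def tool_of(w,s): return rot(s).inv().apply(np.array(w)-s["tcp_pos"])*1000
E
python3 - <<'E'
from h import *
s=env.get_state(); p=pic("wrist","w0.png"); print(s["tcp_pos"],s["joint_pos"].round(2) if hasattr(s["joint_pos"],"round") else s["joint_pos"])
print(p["fovy"],p["cx"],p["cy"],p["mount"])
for t in ["pine_box","pine_box_hole"]:
    for d in env.landmark_of(t,p)[:2]: print(t,np.round(d["centre"],4),round(d["confidence"],2),tool_of(d["centre"],s).round(1))
E
```

```text
[ 0.42961265 -0.26677507  0.23156588] [-0.71  0.18 -0.13  1.26  0.   -0.37]
64.41685625110406 258.37405768978965 196.00397664053065 [[ 4.54488017e-04  9.64772205e-01  2.63086270e-01  6.54173630e-02]
 [ 9.99998619e-01 -1.78327960e-05 -1.66212704e-03  5.36216770e-05]
 [-1.59888241e-03  2.63086662e-01 -9.64770881e-01 -1.42906301e-01]
 [ 0.00000000e+00  0.00000000e+00  0.00000000e+00  1.00000000e+00]]
pine_box [ 0.4799 -0.2417  0.003 ] 0.85 [-38.7  40.5 228.6]
```

View pics/w0.png

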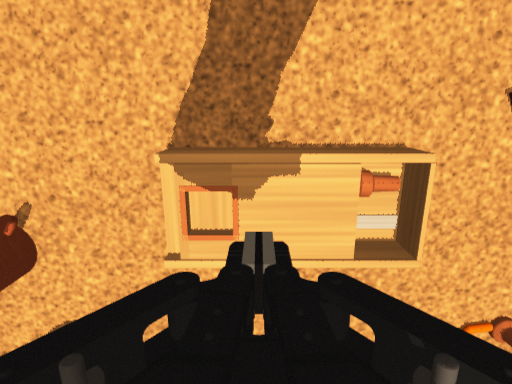

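The wrist picture shows the hole as a copper frame from about (181,185) to (239,241). The closed fingertips are at (258,240), and the box is almost aligned with the image rows.

```bash
cat >> h.py <<'E'
def px(p,s,u,v,z):
    f=192/np.tan(np.radians(p["fovy"]/2)); M=p["mount"]; r=rot(s)
    C=r.apply(M[:3,3])+s["tcp_pos"]; w=r.apply(M[:3,:3]@np.array([(u-p["cx"])/f,-(v-p["cy"])/f,-1]))
    return C+w*(z-C[2])/w[2]
def copper(p,s):
    h=cv2.cvtColor(p["pixels"],cv2.COLOR_RGB2HSV); q=cv2.cvtColor(p["pixels"],cv2.COLOR_RGB2LAB)
    return h,q
E
python3 - <<'E'
from h import *
s=env.get_state(); p=pic("wrist")
for u,v in [(181,185),(239,185),(239,241),(181,241),(210,213)]: 
    w=px(p,s,u,v,.061); print("hole",w.round(4),tool_of(w,s).round(1))
for u,v in [(158,154),(436,154),(428,265),(165,265)]: 
    w=px(p,s,u,v,.063); print("box",w.round(4),tool_of(w,s).round(1))
cv2.imwrite("pics/w1.png",cv2.resize(p["pixels"][140:280,140:450,::-1],None,fx=2.5,fy=2.5))
E
```

```text
hole [ 0.4095 -0.3461  0.061 ] [ -7.9 -80.9 169.8]
hole [ 0.4302 -0.2887  0.061 ] [ -7.9 -19.8 169.8]
hole [ 0.4898 -0.3113  0.061 ] [-71.5 -20.8 169.8]
hole [ 0.468  -0.3717  0.061 ] [-71.5 -85.1 169.8]
hole [ 0.4486 -0.3292  0.061 ] [-38.9 -51.6 169.8]
box [ 0.3716 -0.3545  0.063 ] [  25.  -101.6  167.8]
box [ 0.4676 -0.088   0.063 ] [ 25.1 181.7 167.8]
box [ 0.5887 -0.1208  0.063 ] [-99.9 191.9 167.8]
box [ 0.488  -0.3996  0.063 ] [ -99.8 -104.5  167.8]
```

View pics/w1.png

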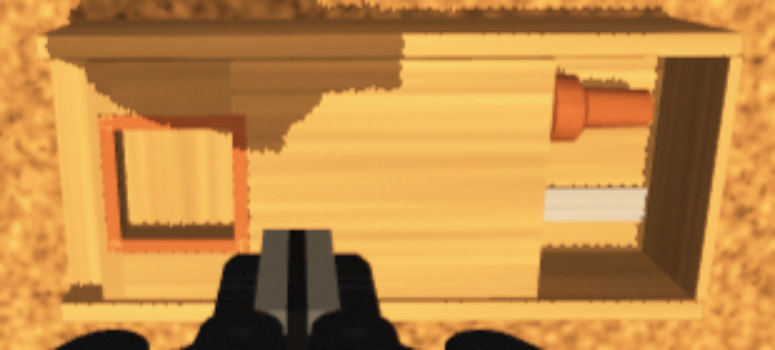

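Request:
move_arm(targets=[[[-39, -52, 20], [0, 0, 0], 1], [[-39, -52, 80], [0, 0, 0], 1], [[-39, -52, 120], [0, 0, 0], 1], [[-39, -52, 140], [0, 0, 0], 1], [[-39, -52, 140], [0, 0, 0], 1]])

```text
clock: 3.3
tcp_pos: [0.4482, -0.324, 0.0898]
orientation: [-0.002, 0.169, 0.986, 0.001]
wrist_force: [-0.3, -0.2, 0.7]
finger_gap: 0.0001
grip_force: 0.0
```

```bash
python3 - <<'E'
from h import *
s=env.get_state(); p=pic("wrist","w2.png"); print(s["tcp_pos"],s["wrist_force"])
p2=pic("top"); 
for d in env.landmark_of("pine_box_hole",p2)[:2]: print(np.round(d["centre"],4),round(d["confidence"],2),tool_of(d["centre"],s).round(1))
E
```

```text
[ 0.44821586 -0.32399519  0.08980769] [-0.34548756 -0.16523392  0.69523171]
[ 0.4471 -0.3304  0.0593] 0.69 [-1.2 -6.5 30.5]
```

View pics/w2.png

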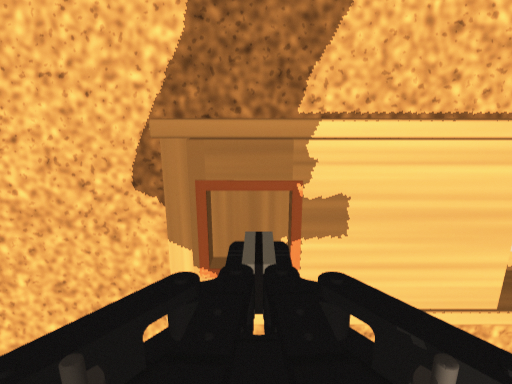

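The copper frame spans columns 196 to 302, so its centre is about 249. The tips are at 258, some 5 mm toward +y, which is well within the clearance. I'll shift back slightly and go in.

Request:
move_arm(targets=[[[0, -4, 10], [0, 0, 0], 1], [[0, -4, 25], [0, 0, 0], 1], [[0, -4, 35], [0, 0, 0], 1], [[0, -4, 40], [0, 0, 0], 1], [[0, -4, 40], [0, 0, 0], 1]])

```text
clock: 4.08
tcp_pos: [0.4474, -0.3302, 0.0506]
orientation: [-0.001, 0.17, 0.985, 0.0]
wrist_force: [-0.1, -1.0, 0.6]
finger_gap: 0.0001
grip_force: 0.0
```

Request:
move_arm(targets=[[[0, 6, 1.5], [0, 0, 0], 1], [[0, 12, 1.5], [0, 0, 0], 1], [[0, 18, 1.5], [0, 0, 0], 1], [[0, 24, 1.5], [0, 0, 0], 1], [[0, 30, 1.5], [0, 0, 0], 1]])

```text
clock: 4.7
tcp_pos: [0.4579, -0.3022, 0.05]
orientation: [0.0, 0.17, 0.985, -0.0]
wrist_force: [-1.7, -3.6, -0.7]
finger_gap: 0.0001
grip_force: 1.8
```

Request:
move_arm(targets=[[[0, 6, 0], [0, 0, 0], 1], [[0, 12, 0], [0, 0, 0], 1], [[0, 18, 0], [0, 0, 0], 1], [[0, 24, 0], [0, 0, 0], 1], [[0, 30, 0], [0, 0, 0], 1]])

```text
clock: 5.32
tcp_pos: [0.4681, -0.2736, 0.0499]
orientation: [0.0, 0.17, 0.985, -0.0]
wrist_force: [-1.1, -2.6, 1.1]
finger_gap: -0.0001
grip_force: 2.0
```

Contact is steady at about 3–4 N. Some 20 mm are left.

Request:
move_arm(targets=[[[0, 4, 0], [0, 0, 0], 1], [[0, 8, 0], [0, 0, 0], 1], [[0, 12, 0], [0, 0, 0], 1], [[0, 16, 0], [0, 0, 0], 1], [[0, 16, 0], [0, 0, 0], 1]])

```text
clock: 5.95
tcp_pos: [0.4735, -0.2582, 0.0498]
orientation: [0.0, 0.17, 0.985, 0.001]
wrist_force: [-1.1, -1.1, 1.4]
finger_gap: -0.0003
grip_force: 0.8
```

Request:
move_arm(targets=[[[0, 2, 0], [0, 0, 0], 1], [[0, 4, 0], [0, 0, 0], 1], [[0, 6, 0], [0, 0, 0], 1], [[0, 6, 0], [0, 0, 0], 1]])

```text
clock: 6.45
tcp_pos: [0.4754, -0.253, 0.0498]
orientation: [0.0, 0.17, 0.985, 0.0]
wrist_force: [0.7, -2.7, 2.3]
finger_gap: -0.0001
grip_force: 1.1
```

Request:
move_arm(targets=[[[0, 2, 0], [0, 0, 0], 1], [[0, 4, 0], [0, 0, 0], 1], [[0, 4, 0], [0, 0, 0], 1]])

```text
clock: 6.82
tcp_pos: [0.4758, -0.2519, 0.0499]
orientation: [-0.001, 0.171, 0.985, -0.003]
wrist_force: [-3.9, -10.4, 1.3]
finger_gap: 0.0001
grip_force: 5.3
```

Request:
move_arm(targets=[[[0, 3, 0], [0, 0, 0], 1], [[0, 3, 0], [0, 0, 0], 1]])

```text
clock: 7.08
tcp_pos: [0.4759, -0.2516, 0.05]
orientation: [-0.001, 0.172, 0.985, -0.005]
wrist_force: [-8.5, -18.4, -0.9]
finger_gap: 0.0004
grip_force: 9.1
```

```bash
python3 - <<'E'
from h import *
s=env.get_state(); p=pic("wrist","w3.png"); print(s["tcp_pos"],s["wrist_force"])
p2=pic("top")
for t in ["pine_box_hole","pine_box"]:
  for d in env.landmark_of(t,p2)[:2]: print(t,np.round(d["centre"],4),round(d["confidence"],2),tool_of(d["centre"],s).round(1))
E
```

```text
[ 0.47594255 -0.25161897  0.05000893] [ -8.45918339 -18.37284036  -0.92290308]
pine_box [ 0.4783 -0.2493 -0.0029] 0.87 [-1.5  3.6 52.9]
```

View pics/w3.png

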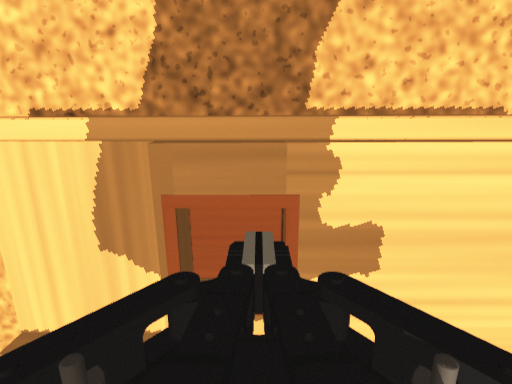

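The door is home. It stopped hard at 20 N, and the copper catch plate fills the hole, whose frame spans columns 162 to 299. I'll back off the edge to the middle, then go down.

Request:
move_arm(targets=[[[0, -5, 0], [0, 0, 0], 1], [[0, -10, 0], [0, 0, 0], 1], [[0, -14, 0], [0, 0, 0], 1], [[0, -14, 0], [0, 0, 0], 1]])

```text
clock: 7.78
tcp_pos: [0.4727, -0.2595, 0.0495]
orientation: [-0.0, 0.17, 0.985, 0.0]
wrist_force: [-0.0, 0.1, -0.8]
finger_gap: 0.0001
grip_force: 0.0
```

Request:
move_arm(targets=[[[0, -1, 5], [0, 0, 0], 1], [[0, -1, 9], [0, 0, 0], 1], [[0, -1, 12], [0, 0, 0], 1], [[0, -1, 14], [0, 0, 0], 1], [[0, -1, 16], [0, 0, 0], 1]])

```text
clock: 8.4
tcp_pos: [0.4724, -0.2604, 0.0338]
orientation: [-0.0, 0.17, 0.985, 0.0]
wrist_force: [-0.8, 1.5, 2.7]
finger_gap: -0.0004
grip_force: 1.4
```

Request:
move_arm(targets=[[[0, 0, 2], [0, 0, 0], 1], [[0, 0, 4], [0, 0, 0], 1], [[0, 0, 5], [0, 0, 0], 1], [[0, 0, 5], [0, 0, 0], 1]])

```text
clock: 8.9
tcp_pos: [0.4725, -0.2605, 0.0299]
orientation: [0.0, 0.17, 0.985, 0.0]
wrist_force: [-4.9, 4.2, 13.0]
finger_gap: -0.0002
grip_force: 6.5
```

Request:
move_arm(targets=[[[0, 0, 2], [0, 0, 0], 1], [[0, 0, 2], [0, 0, 0], 1]])

```text
clock: 9.15
tcp_pos: [0.4725, -0.2605, 0.0298]
orientation: [0.001, 0.17, 0.985, -0.0]
wrist_force: [-8.5, 7.3, 29.5]
finger_gap: 0.0003
grip_force: 13.8
```

Request:
move_arm(targets=[[[0, 0, -10], [0, 0, 0], 1], [[0, 0, -30], [0, 0, 0], 1], [[0, 0, -60], [0, 0, 0], 1], [[0, 0, -110], [0, 0, 0], 1], [[0, 0, -160], [0, 0, 0], 1]])

```text
clock: 9.78
tcp_pos: [0.4725, -0.261, 0.1878]
orientation: [-0.0, 0.17, 0.985, -0.0]
wrist_force: [1.5, -1.4, 0.1]
finger_gap: -0.0001
grip_force: 0.0
```

Request:
move_arm(targets=[[[0, -20, 0], [0, 0, 0], 1], [[0, -20, 0], [0, 0, 0], 1], [[0, -20, 0], [0, 0, 0], 1]])

```text
clock: 10.15
tcp_pos: [0.4651, -0.2792, 0.1852]
orientation: [-0.001, 0.17, 0.985, 0.001]
wrist_force: [-0.6, -0.6, -0.8]
finger_gap: -0.0001
grip_force: 0.0
```

```bash
python3 - <<'E'
from h import *
s=env.get_state(); p=pic("wrist"); q=pic("top"); print(s["tcp_pos"],s["wrist_force"],s["clock"])
cv2.imwrite("pics/fin.png",np.vstack([p["pixels"][100:384],q["pixels"][120:300]])[:,:,::-1])
for pp in (p,q):
  for t in ["pine_box_hole","pine_box","dark_box_hole"]:
    print(t,[(np.round(d["centre"],4),round(d["confidence"],2)) for d in env.landmark_of(t,pp)[:1]])
E
```

```text
[ 0.46508829 -0.27924343  0.18515809] [-0.6254568  -0.60510651 -0.82493013] 10.15
pine_box_hole []
pine_box [(array([ 4.792e-01, -2.441e-01, -3.000e-04]), 0.79)]
dark_box_hole []
pine_box_hole [(array([ 0.4728, -0.2666,  0.0579]), 0.58)]
pine_box [(array([ 0.4782, -0.2419, -0.002 ]), 0.77)]
dark_box_hole [(array([0.5032, 0.0838, 0.0608]), 0.85)]
```

View pics/fin.png

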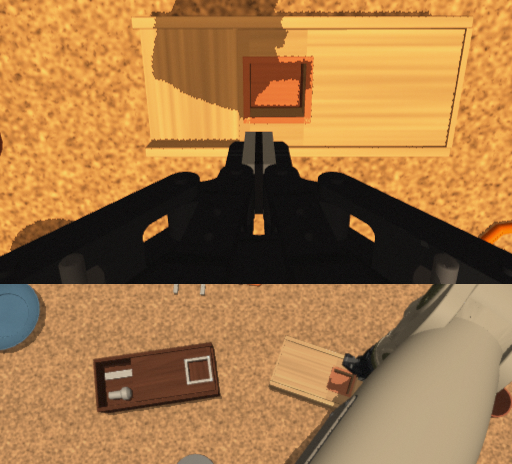

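The final picture shows the door covering the bin right up to the end wall at about (460,90), and the catch sunk in the hole at (275,90). The dark box's hole is still at its old place, and the arm is clear.

```bash
python3 -c "
from workcell import env
print(env.hand_in())"
```

```text
the job is handed in; nothing more can be done
None
```

I slid the pine box's door home against its stop, pressed the copper catch fully down (tip at z = 30 mm, hard stop), lifted clear and handed in at about 10 s; the dark-wood box was not touched.

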